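# Rock a stuck tube block out of a dry-block heater

### The job

The aluminium tube block is stuck in the well of the bench heater, pinned between two stiff sliding orange jaws. Take it by its blue grip, rock it to the left and to the right until both jaws have been pushed back and it comes free, then lift it straight up and finish while holding it still and level just clear of the heater, two or three centimetres above the well's rim. Leave the tube rack, wash bottle and tip box where they stand.

Things in the scene. Friction and masses are not known exactly. Their poses are not given: they have to be found in the camera images.
- heater: White heater fixed to the bench, 161 x 136 x 76 mm. Origin on the bench under the centre of its well; x away from its control end (housing from -115 to +46 mm along x), y to its left, z up. Well open at the top, 67 x 82 mm (x, y); floor 40 mm, rim 76 mm above the bench. Orange jaws at the well's left (+y) and right (-y), at heights 62 to 69.5 mm.
- well_rim (a point): Point in the centre of the well's mouth, level with the rim, 76 mm above the bench; axes as the heater's.
- block: Loose aluminium block, 0.3-0.5 kg, on the well's floor; origin at its underside's centre, axes as the heater's. Foot 64 x 62 mm (x, y), 20 mm high; above it, to 46 mm, 64 x 52 mm. The jaws reach 4.5 mm over the foot each side: it lifts only 2 mm until they are pushed back. Blue upright grip mid-top: 14 mm thick (y), 40 mm long (x), 46 to 91 mm above the underside. Play along x 1.5 mm.
- block_grip (a point): Point inside the blue grip where to grasp it, 74 mm above the block's underside and 28 mm above its top face; close the fingers along the block's y.
- jaw_left (a joint): Left (+y) jaw's slide, m: 0 fully in against the block, 0.008 fully back; starts at 0 to 0.001. About 4 N (at speed 1 N more per 10 mm/s), plus the drag of the block on the floor, pushes it; it stays put. Moving the block to +y pushes it back. The block passes only when both jaw values add up to over 0.009 and it stands midway between the jaws: 7 to 8 mm of block travel each way is plenty.
- jaw_right (a joint): Right (-y) jaw's slide, the mirror image: 0 fully in, 0.008 fully back, pushed back by moving the block to -y.
- tube_rack: Bystander: green tube rack with capped tubes, 100 x 60 x 66 mm, origin at the centre of its underside. Stands beside the heater.
- wash_bottle: Bystander: white wash bottle with blue cap and bent spout, 68 mm across, 190 mm high, origin at the centre of its underside. Stands beside the heater.
- tip_box: Bystander: blue box with white lid, 75 x 110 x 58 mm, origin at the centre of its underside. Stands behind the heater.
Mind the look-alikes: they are no part of the job. Of the things that look like the heater, take the one that is farthest from the robot's base at the start.

How it is judged:
By the outcome, as a careful person would: the job done as asked, in the order asked, and still so for the second after the job is handed in, while the arm keeps its last pose, push and grip.
It also fails if it takes over 48 s, if anything falls off the work surface, if the arm or the gripper's body presses on something with over 40 N, if the wrist force passes 120 N, or if a joint passes its speed limit or range.

### The arm

A 6-joint arm with a two-finger parallel gripper is mounted at the origin on the work surface. World frame = base frame: x ahead of the robot, y to its left, z up, the work surface at z = 0. Lengths are in m, angles in rad, forces in N, time in s.
With the tool pointing down it reaches from about 0.4 to 0.925 m from the base axis. Payload 12.5 kg.
Tool frame: the origin (TCP) lies where the fingers leave the gripper's body, on its centre line; the fingertips stand 78 mm ahead of it and the grasp point (between the pads) lies 59 mm ahead of it (hold_point_z is the distance from the TCP to the grasp point, in m); z points along the fingers, x is the direction in which the jaws open and shut, and the axes are right-handed (so a half turn about z gives the same grasp; the last joint's range is limited). The gripper opens to 95 mm and grips with 3 to 60 N. Pads are 20 mm wide; open, the fingers measure 119 mm over their backs; the gripper's body (75 mm by 180 mm) begins 59 mm behind the grasp point.
Start: joints at [-0.106, 0.491, 1.559, -0, 1.092, -0.106], TCP at [0.625, 0, 0.292] pointing down, gripper open.
Joint ranges: [-3.1, 3.1], [-0.84, 2.19], [0.05, 2.79], [-1.13, 4.28], [0.06, 2.93], [-2.69, 2.69]. Speed limits (rad/s): [2.22, 2.22, 2.79, 3.14, 3.14, 3.14].

### API

Orientations are given as a unit quaternion [x, y, z, w].
In Python, from workcell import * gives the robot as it stands.
- The arm moves only by the shell command python3 -m inch 'ROWS' [OPENING] [FORCE]. ROWS is JSON, a list of rows, each a list of 2 entries, a list of its own where there are three numbers: the shift along the tool's x, y, z in m, then the turn, a rotation vector about the tool's x, y, z in degrees. A call has 1 to 10 rows; each row is the pose to reach, as a shift and turn from the pose commanded when the call began, along the tool's axes at that moment; what a row does not reach only later rows make up. A row lasts 1/10 s, in which the tool goes at most 50 mm and 8.59 degrees, less where a joint would pass 70% of its speed; a pose out of reach is approached as far as the arm can. A call with a gripper value outside its range is refused whole. OPENING is the finger opening in m, from 0 to 0.0951, set as the call begins (- or left out, the last holds). The fingers move at their own pace and stop on an object; FORCE is the grip in N (left out, the last holds). Time passes only in rows, so rows that repeat a pose let the fingers close. It gives the time, the measured TCP pose, the force and the opening at its end, in the units of the state.
- state(): the state, without advancing time (a new reading comes with each control period).
- snapshot(name): name is "scene" or "side" or "wrist"; returns the picture (420x560x3 uint8, red, green, blue); there is no depth.
- get_calibration(name): a dict with "fx", "fy", "cx", "cy" (pixels), "pose" (4x4, takes a point from camera to world coordinates). Camera axes: x right, y down, z forward; pixel columns grow to the right and rows downward; lengths in m; the calibration is good to about 2 mm. A picture is of the moment at which its call begins: read the wrist's pose just before it. get_calibration takes no time and is no camera call; for the wrist camera it gives the pose at the moment of the call.
- hand_in(): hands the job in, once; it reports no verdict.
Trained networks look in the newest picture that a camera, given by its name, has taken for a name from the list of things; names that differ only in an ending like _2 or _b are one class to them, and where a whole thing is asked for, a point or a joint stands for the part that bears it (a point fixed in the world has none). Each returns a list of dicts, best first, with "conf" (0 to 1); they miss things now and then, are a little off and sometimes report something else, mostly with a low value. They report only what shows in the picture. A call takes as long as a camera call. They do not tell look-alikes from the thing itself.
- cut_out(camera, target): "region" (420x560 bool, what is visible of it) and "uv" ([column, row] in pixels, amid what is visible of it).
- spot_point(camera, target): "uv" ([column, row] in pixels: a listed point, or the origin of a listed thing).
The state is a dict: "t": time; "q": joint angles; "qd": joint speeds; "joint_efforts": joint torques, N m; "ee_pos": TCP position; "ee_rot": TCP orientation; "ft_force": force on the tool from outside, world axes, zero at the start; "ft_torque": the same for the moment, N m; "width": opening from 0.0 (shut) to 1.0 (fully open).
Only numpy, scipy, OpenCV 4.12 (cv2) and the standard library are available. Lean on these libraries where they do the work, as an engineer would, in place of code of your own. Each camera call takes 0.05 s, during which the arm holds its last target.

## Working session

There is one attempt and no reset: what is moved stays moved. The work goes in short steps, Python scripts to look and compute and a shell command to move; the robot and the scene stay as the last step left them, time stands still between calls to the robot, and variables do not carry over. Pictures are saved under pics/ and viewed, and the job is handed in when it is done.

```bash
ls; mkdir -p pics; cat > h.py <<'E'
from workcell import *
import numpy as np, cv2
def save(n,f):
    im=snapshot(n); cv2.imwrite('pics/'+f,im[:,:,::-1]); return im
def ray(cal,uv):
    T=np.array(cal['pose']); d=np.array([(uv[0]-cal['cx'])/cal['fx'],(uv[1]-cal['cy'])/cal['fy'],1.]); return T[:3,3],T[:3,:3]@d
def atz(cal,uv,z):
    o,d=ray(cal,uv); return o+d*(z-o[2])/d[2]
def proj(cal,p):
    T=np.array(cal['pose']); c=T[:3,:3].T@(np.array(p)-T[:3,3]); return [cal['fx']*c[0]/c[2]+cal['cx'],cal['fy']*c[1]/c[2]+cal['cy']]
E
python3 - <<'E'
from h import *
s=state(); print(s)
for n in ['scene','side','wrist']:
    c=get_calibration(n); save(n,n+'0.png'); print(n,np.round(c['pose'],3).tolist(),c['fx'],c['cx'],c['cy'])
    for t in ['heater','block_grip','well_rim']:
        for r in spot_point(n,t):
            z={'heater':0,'block_grip':.114,'well_rim':.076}[t]
            print(t,np.round(r['uv'],1),round(r['conf'],2),np.round(atz(c,r['uv'],z),3))
E
```

```text
pics
{'t': 0.0, 'q': array([-1.05597524e-01,  4.91543813e-01,  1.55947090e+00, -8.40107767e-06,
        1.09171161e+00, -1.05602981e-01]), 'qd': array([ 0.00013472,  0.00024157,  0.00090787, -0.0005407 , -0.00105172,
        0.00019768]), 'joint_efforts': array([-9.52334158e-04, -6.12640929e+01, -2.58175153e+01,  6.92750537e-02,
        4.83079045e-02, -1.38641695e-05]), 'ee_pos': array([6.24829208e-01, 4.09170223e-05, 2.91664100e-01]), 'ee_rot': array([ 9.99999839e-01,  4.66730890e-06, -5.64071166e-04, -5.60410576e-05]), 'ft_force': array([-0.20255876, -0.13468282, -0.7746608 ]), 'ft_torque': array([-0.03587253,  0.02182053, -0.01008632]), 'width': 0.9983473932842346}
scene [[-0.33, 0.538, -0.775, 1.242], [0.944, 0.193, -0.268, 0.293], [0.006, -0.82, -0.572, 0.588], [0.0, 0.0, 0.0, 1.0]] 391.0152670825368 280.72540187204146 211.34820312206892
heater [277.7 246.8] 0.62 [0.583 0.059 0.   ]
heater [228.7 193.5] 0.59 [ 0.411 -0.149  0.   ]
heater [275.2 289.7] 0.53 [0.712 0.099 0.   ]
block_grip [278.9 203.7] 0.96 [0.573 0.058 0.114]
well_rim [281.9 217.6] 0.72 [0.57  0.064 0.076]
well_rim [226.5 172.6] 0.62 [ 0.426 -0.142  0.076]
side [[0.68, -0.451, 0.578, -0.022], [-0.733, -0.401, 0.549, -0.511], [-0.016, -0.797, -0.603, 0.705], [0.0, 0.0, 0.0, 1.0]] 546.4062625622345 275.3567388158318 207.9121517969362
heater [300.5 347.3] 0.9 [ 0.409 -0.15   0.   ]
heater [274.3 242.7] 0.62 [0.568 0.055 0.   ]
heater [273.5 191.1] 0.57 [0.695 0.176 0.   ]
block_grip [273.7 190.7] 0.98 [0.581 0.065 0.114]
well_rim [299.7 313.3] 0.91 [ 0.41  -0.147  0.076]
well_rim [272.4 206.7] 0.79 [0.579 0.068 0.076]
wrist [[1.0, 0.0, -0.0, 0.624], [-0.0, -0.955, -0.296, 0.085], [-0.0, 0.296, -0.955, 0.385], [0.0, 0.0, 0.0, 1.0]] 320.1980939050264 278.02302849789066 209.2886601666018
heater [117.9 284.9] 0.86 [ 0.407 -0.141  0.   ]
block_grip [215.  143.1] 0.72 [0.572 0.059 0.114]
```

View pics/scene0.png

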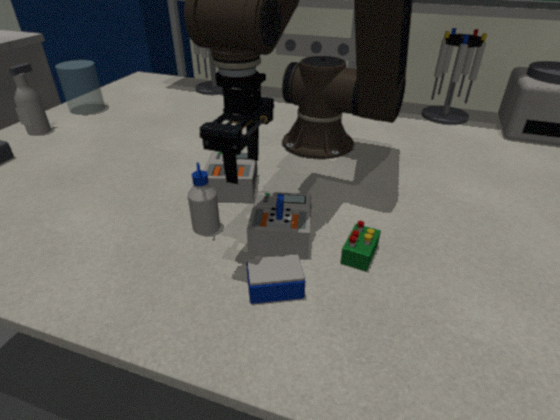

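View pics/side0.png

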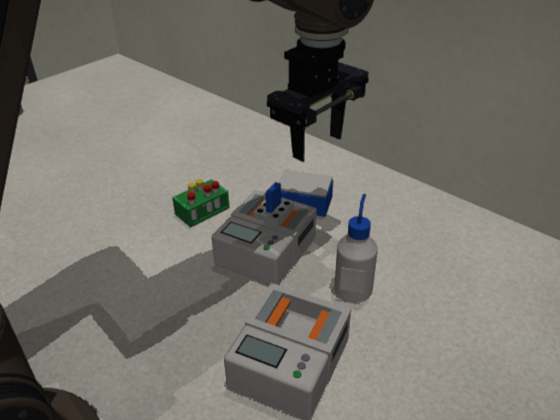

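View pics/wrist0.png

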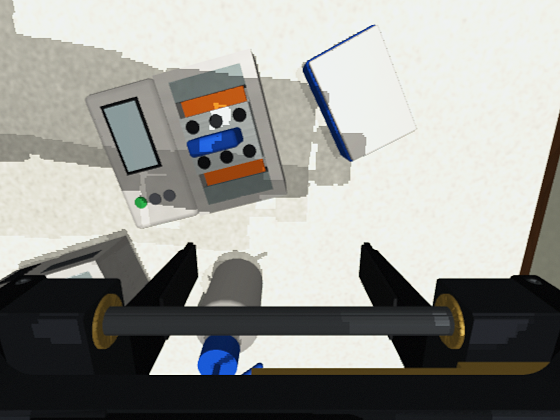

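Candidates for the heater: the one with the block at scene (280,222) / side (268,235), about 0.58 m from the base, and an empty look-alike at scene (230,178) / side (290,345), about 0.43 m from the base. The farther one, holding the blue grip, is the right one. Next I'll crop in to check it and measure its yaw.

```bash
python3 - <<'E'
from h import *
c=get_calibration('wrist'); im=cv2.imread('pics/wrist0.png')
cv2.imwrite('pics/crop0.png',cv2.resize(im[40:240,70:300],None,fx=3,fy=2.9))
hsv=cv2.cvtColor(im,cv2.COLOR_BGR2HSV)
def comps(lo,hi,z,roi):
    m=cv2.inRange(hsv,lo,hi); k=np.zeros_like(m); x0,y0,x1,y1=roi; k[y0:y1,x0:x1]=m[y0:y1,x0:x1]
    n,l,st,ce=cv2.connectedComponentsWithStats(k)
    for i in range(1,n):
        if st[i,4]>150:
            pts=np.argwhere(l==i)[:,::-1]
            w=np.array([atz(c,p,z)[:2] for p in pts],np.float32)
            print(st[i],'rect',cv2.minAreaRect(w*1000),np.round(w.mean(0),4), np.round(proj(c,[*w.mean(0),z])))
roi=(150,60,290,230)
print('jaws');comps((3,150,90),(20,255,255),.0695,roi)
print('grip');comps((105,130,50),(125,255,255),.131,roi)
ci=get_calibration('scene'); cs=get_calibration('side')
for n,cc in [('scene',ci),('side',cs),('wrist',c)]:
  for t in ['wash_bottle','tip_box','tube_rack']:
    for r in spot_point(n,t)[:2]: print(n,t,np.round(r['uv']),round(r['conf'],2),np.round(atz(cc,r['uv'],0),3))
# triangulate block grip
A=[]
for cc,uv in [(ci,(278.9,203.7)),(cs,(273.7,190.7)),(c,(215,143.1))]:
    o,d=ray(cc,uv); d/=np.linalg.norm(d); P=np.eye(3)-np.outer(d,d); A.append((P,P@o))
print('grip tri',np.linalg.solve(sum(a for a,_ in A),sum(b for _,b in A)))
E
```

```text
jaws
[ 181   86   66   31 1024] rect ((564.0292358398438, 93.44509887695312), (60.910987854003906, 13.992352485656738), 14.180435180664062) [0.5641 0.0936] [213. 101.]
[204 159  62  27 788] rect ((580.8051147460938, 26.688077926635742), (60.84991455078125, 12.874042510986328), 14.119969367980957) [0.581  0.0267] [234. 172.]
grip
[187 127  56  30 981] rect ((575.1154174804688, 61.466156005859375), (43.4846076965332, 13.961987495422363), 14.295899391174316) [0.575  0.0616] [215. 142.]
scene wash_bottle [210. 230.] 0.97 [ 0.578 -0.121  0.   ]
scene tip_box [278. 287.] 0.85 [0.704 0.102 0.   ]
scene tube_rack [358. 253.] 0.92 [0.541 0.239 0.   ]
side wash_bottle [352. 292.] 0.67 [ 0.562 -0.139  0.   ]
side tip_box [304. 204.] 0.6 [0.706 0.095 0.   ]
side tube_rack [203. 211.] 0.89 [0.542 0.237 0.   ]
side tube_rack [354. 291.] 0.7 [ 0.566 -0.141  0.   ]
wrist wash_bottle [241. 279.] 0.64 [ 0.575 -0.132  0.   ]
wrist tip_box [352. 101.] 0.86 [0.709 0.095 0.   ]
grip tri [0.57468353 0.05951348 0.11796171]
```

View pics/crop0.png

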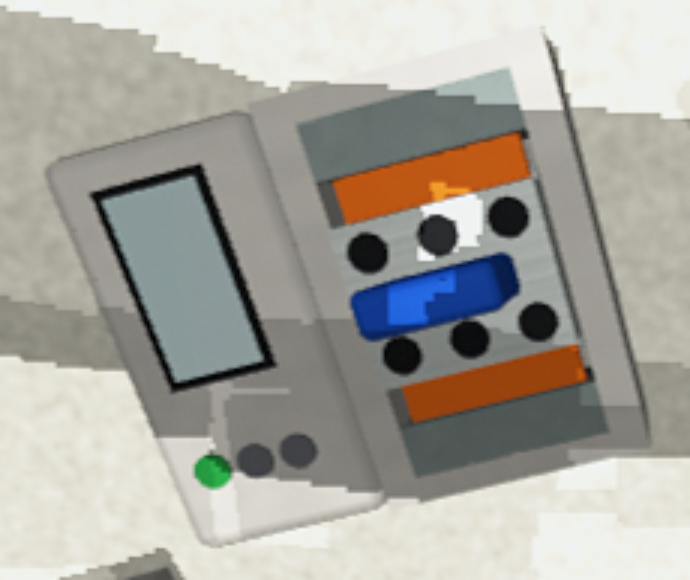

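```bash
python3 -m inch '[[[-0.006,-0.006,0],[0,0,8]],[[-0.012,-0.012,0],[0,0,16]],[[-0.018,-0.02,0],[0,0,24]],[[-0.024,-0.028,0],[0,0,32]],[[-0.03,-0.036,0],[0,0,40]],[[-0.036,-0.044,0],[0,0,48]],[[-0.042,-0.052,0],[0,0,56]],[[-0.052,-0.0605,0],[0,0,64]],[[-0.052,-0.0605,0],[0,0,71]],[[-0.052,-0.0605,0],[0,0,75.8]]]' 0.06 20
python3 -m inch '[[[0,0,0.02],[0,0,0]],[[0,0,0.03],[0,0,0]],[[0,0,0.03],[0,0,0]],[[0,0,0.03],[0,0,0]]]'
python3 - <<'E'
from h import *
from scipy.spatial.transform import Rotation as R
s=state();print(s['t'],s['ee_pos'],R.from_quat(s['ee_rot']).as_matrix().round(4).tolist(),s['ft_force'],s['ft_torque'],s['q'])
c=get_calibration('wrist'); im=save('wrist','wrist1.png')[:,:,::-1].copy(); print(np.round(c['pose'],3).tolist())
hsv=cv2.cvtColor(im,cv2.COLOR_BGR2HSV)
def comps(lo,hi,z):
    m=cv2.inRange(hsv,lo,hi)
    n,l,st,ce=cv2.connectedComponentsWithStats(m)
    for i in range(1,n):
        if st[i,4]>150:
            pts=np.argwhere(l==i)[:,::-1]
            w=np.array([atz(c,p,z)[:2] for p in pts],np.float32)
            print(st[i],cv2.minAreaRect(w*1000))
print('jaws');comps((3,150,90),(20,255,255),.0695)
print('grip');comps((105,130,50),(125,255,255),.131)
for p in spot_point('wrist','block_grip'): print(p['uv'],p['conf'],atz(c,p['uv'],.114))
E
```

```text
t: 2.05
ee_pos: [0.5728, 0.0608, 0.2925]
ee_rot: [0.788, -0.616, 0.0, -0.0]
ft_force: [-0.0, -1.1, 0.8]
width: 0.633
t: 2.45
ee_pos: [0.5732, 0.0605, 0.2624]
ee_rot: [0.789, -0.614, -0.0, 0.0]
ft_force: [-0.1, -0.9, 0.0]
width: 0.635
2.45 [0.57316819 0.06049544 0.26243716] [[0.2454, -0.9694, -0.0001], [-0.9694, -0.2454, 0.0], [-0.0, 0.0001, -1.0]] [-0.05867218 -0.89279513  0.02888854] [ 0.01538101  0.10775884 -0.02045063] [-9.44104834e-03  4.54161410e-01  1.71559516e+00  2.47617126e-05
  9.71927805e-01  1.31335959e+00]
[[0.245, -0.926, -0.287, 0.654], [-0.969, -0.234, -0.073, 0.083], [0.0, 0.296, -0.955, 0.355], [0.0, 0.0, 0.0, 1.0]]
jaws
[234 173  17  63 906] ((564.2000732421875, 93.83677673339844), (60.09360122680664, 13.603605270385742), 14.05431079864502)
[309 173  17  63 898] ((581.1759643554688, 26.785049438476562), (60.21272277832031, 13.802578926086426), 14.853787422180176)
grip
[226  70 118  32 576] ((669.06591796875, 81.94017028808594), (4.256097793579102, 78.12431335449219), 26.482145309448242)
[ 271  190   18   62 1070] ((577.765869140625, 62.166412353515625), (47.96363830566406, 12.828765869140625), 14.738199234008789)
[493 268  47  38 504] ((573.5305786132812, -127.75499725341797), (22.702985763549805, 35.80878448486328), 61.27704620361328)
[279.8, 220.9] 0.71 [0.57250084 0.06038018 0.114     ]
```

View pics/wrist1.png

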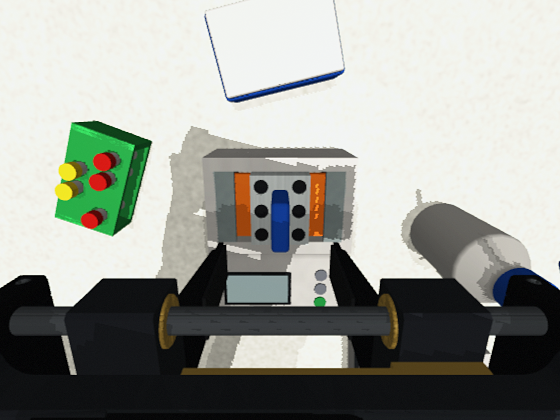

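The wrist view shows the gripper squared up over the grip at (280,220), with the jaws at (242,204) and (318,204). The rack at (100,180) and the bottle at (480,245) are both clear. I'll descend and grip.

```bash
python3 -m inch '[[[0,0,0.02],[0,0,0]],[[0,0,0.04],[0,0,0]],[[0,0,0.06],[0,0,0]],[[0,0,0.075],[0,0,0]],[[0,0,0.083],[0,0,0]],[[0,0,0.089],[0,0,0]],[[0,0,0.089],[0,0,0]],[[0,0,0.089],[0,0,0]]]'
python3 -m inch '[[[0,0,0],[0,0,0]],[[0,0,0],[0,0,0]],[[0,0,0],[0,0,0]],[[0,0,0],[0,0,0]],[[0,0,0],[0,0,0]]]' 0 40
python3 -c "
from h import *
save('side','side1.png');save('wrist','wrist2.png');s=state();print(s['ft_force'],s['ft_torque'],s['ee_pos'],s['width']*95.1)"
```

```text
t: 3.35
ee_pos: [0.5733, 0.0605, 0.1739]
ee_rot: [0.789, -0.614, 0.0, -0.0]
ft_force: [0.8, -0.3, -0.7]
width: 0.629
t: 3.85
ee_pos: [0.573, 0.0605, 0.1733]
ee_rot: [0.789, -0.614, 0.0, -0.0]
ft_force: [0.4, 0.1, 0.2]
width: 0.271
[ 0.10627422 -0.27951148 -0.35156185] [0.01436437 0.11129054 0.02238991] [0.5730303  0.06053245 0.17327754] 17.5760721766369
```

View pics/wrist2.png

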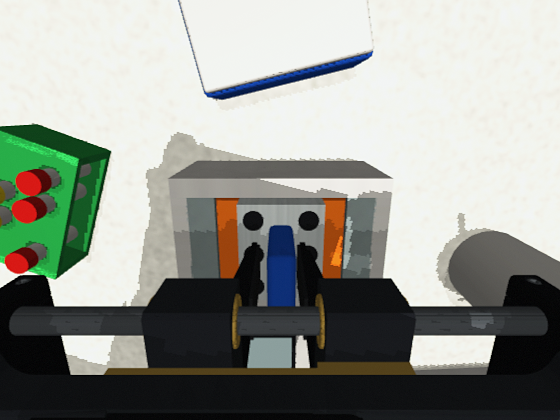

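View pics/side1.png

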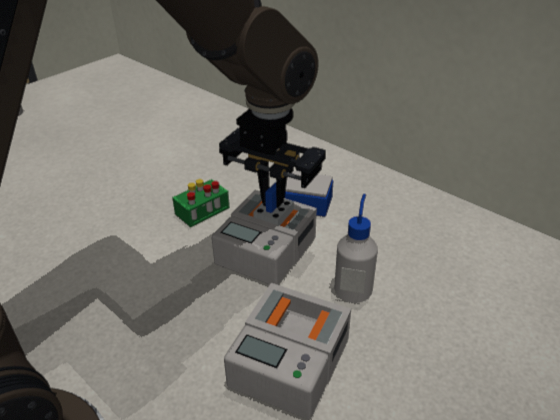

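Fingers are still closing (17.6 mm, against a grip 14 mm thick).

```bash
python3 -m inch '[[[0,0,0],[0,0,0]],[[0,0,0],[0,0,0]],[[0,0,0],[0,0,0]],[[0,0,0],[0,0,0]],[[0,0,0],[0,0,0]]]' 0 45
```

```text
t: 4.45
ee_pos: [0.5729, 0.0604, 0.173]
ee_rot: [0.789, -0.614, -0.0, 0.0]
ft_force: [0.7, -2.4, -5.5]
width: 0.146
```

```bash
python3 -m inch '[[[-0.001,0,0],[0,0,0]],[[-0.002,0,0],[0,0,0]],[[-0.003,0,0],[0,0,0]],[[-0.004,0,0],[0,0,0]],[[-0.005,0,0],[0,0,0]],[[-0.006,0,0],[0,0,0]],[[-0.007,0,0],[0,0,0]],[[-0.0075,0,0],[0,0,0]],[[-0.0075,0,0],[0,0,0]],[[-0.0075,0,0],[0,0,0]]]'
python3 -c "
from h import *
save('wrist','wrist3.png');s=state();print(s['ft_force'],s['ft_torque'],s['ee_pos'],s['width']*95.1)"
```

```text
t: 5.45
ee_pos: [0.5711, 0.0675, 0.1731]
ee_rot: [0.789, -0.614, 0.0, 0.0]
ft_force: [1.4, -5.6, -7.2]
width: 0.145
[ 1.04830653 -6.30906148 -6.69818661] [-1.24987949 -0.2097057  -0.07456086] [0.57114873 0.06756133 0.17307787] 13.829027116960987
```

View pics/wrist3.png

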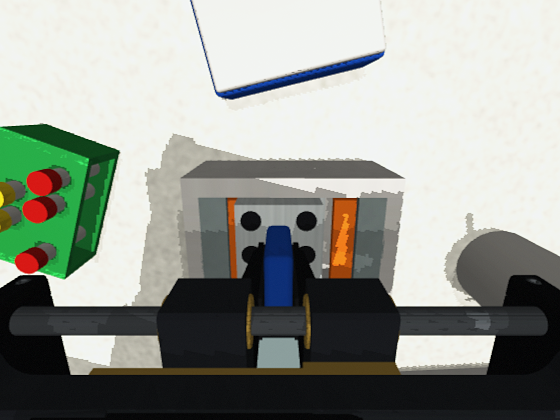

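The left jaw has gone back: its strip at (232,235) is now narrow, and the gap to the right jaw is open. Now to the right.

```bash
python3 -m inch '[[[0.0015,0,0],[0,0,0]],[[0.003,0,0],[0,0,0]],[[0.0045,0,0],[0,0,0]],[[0.006,0,0],[0,0,0]],[[0.007,0,0],[0,0,0]],[[0.008,0,0],[0,0,0]],[[0.009,0,0],[0,0,0]],[[0.01,0,0],[0,0,0]],[[0.011,0,0],[0,0,0]],[[0.012,0,0],[0,0,0]]]'
python3 -m inch '[[[0.001,0,0],[0,0,0]],[[0.002,0,0],[0,0,0]],[[0.003,0,0],[0,0,0]],[[0.003,0,0],[0,0,0]],[[0.003,0,0],[0,0,0]]]'
python3 -c "
from h import *
save('wrist','wrist4.png');s=state();print(s['ft_force'],s['ft_torque'],s['ee_pos'],s['width']*95.1)"
```

```text
t: 6.5
ee_pos: [0.574, 0.0565, 0.1733]
ee_rot: [0.789, -0.614, -0.0, -0.0]
ft_force: [-0.4, 4.9, -3.8]
width: 0.144
t: 7.0
ee_pos: [0.5748, 0.0534, 0.1732]
ee_rot: [0.789, -0.614, -0.0, -0.0]
ft_force: [0.0, 4.4, -3.9]
width: 0.146
[-1.0936474   3.79109394 -4.18146174] [ 0.82201187  0.23752493 -0.08224632] [0.57482988 0.05336066 0.17324972] 13.949539246934437
```

View pics/wrist4.png

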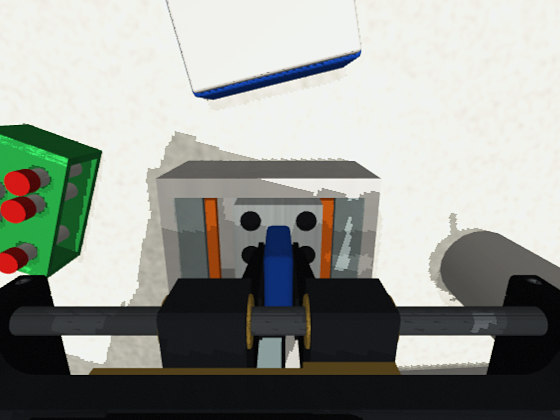

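Both jaw strips, at (211,235) and (327,235), are now narrow, so both jaws are back. Next I'll centre the block between them.

```bash
python3 -m inch '[[[-0.0015,0,0],[0,0,0]],[[-0.003,0,0],[0,0,0]],[[-0.0045,0,0],[0,0,0]],[[-0.006,0,0],[0,0,0]],[[-0.0075,0,0],[0,0,0]],[[-0.0075,0,0],[0,0,0]],[[-0.0075,0,0],[0,0,0]]]'
python3 - <<'E'
from h import *
c=get_calibration('wrist');im=save('wrist','wrist5.png')[:,:,::-1];s=state();print(s['ft_force'],s['ft_torque'],s['ee_pos'],s['width']*95.1)
cv2.imwrite('pics/crop5.png',cv2.resize(im[150:300,150:400],None,fx=3,fy=3,interpolation=cv2.INTER_CUBIC))
yb=np.array([-.2454,.9694]); 
hsv=cv2.cvtColor(im,cv2.COLOR_BGR2HSV)
m=cv2.inRange(hsv,(3,150,90),(20,255,255))
for r in (205,215,225,235):
    xs=np.where(m[r,180:360])[0]+180
    L=xs[xs<270];Rr=xs[xs>290]
    print(r,[round(float(yb@(atz(c,(u,r),.0695)[:2]-s['ee_pos'][:2]))*1000,1) for u in (L.min()-.5,L.max()+.5,Rr.min()-.5,Rr.max()+.5)])
E
```

```text
t: 7.75
ee_pos: [0.573, 0.0606, 0.1733]
ee_rot: [0.789, -0.614, 0.0, -0.0]
ft_force: [0.7, 0.9, -4.7]
width: 0.145
[-0.1806466  -0.05037457 -4.33100694] [0.03260456 0.10384042 0.02833735] [0.57304046 0.06053036 0.17328011] 14.010238694054564
205 [41.5, 33.8, -31.4, -41.7]
215 [41.2, 33.5, -31.1, -41.5]
225 [41.6, 33.8, -30.8, -41.2]
235 [41.4, 33.5, -31.1, -41.7]
```

View pics/crop5.png

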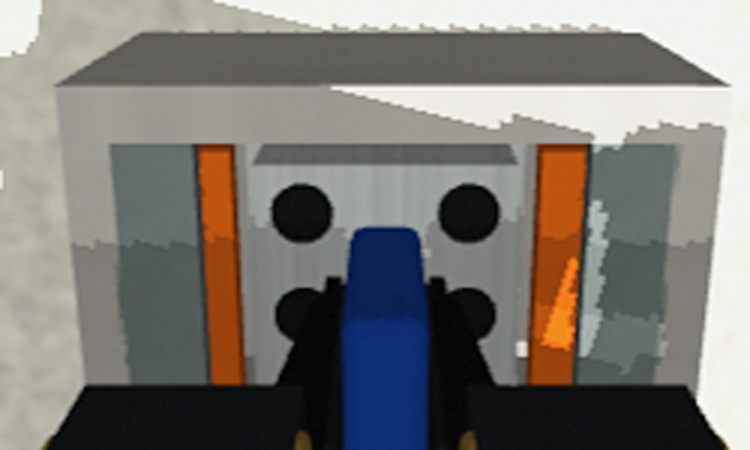

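The gap measures about 65 mm, running from +33.7 to -31.1 mm about the tool. The right jaw went back less than the left, so I'll check the picture from the right extreme.

```bash
python3 - <<'E'
from h import *
c0=get_calibration('wrist');s=state()
yb=np.array([-.2454,.9694])
for f,e in [('wrist2',(.57303,.06053)),('wrist3',(.57115,.06756)),('wrist4',(.57483,.05336)),('wrist5',(.57304,.06053))]:
    c=dict(c0);P=np.array(c0['pose']);P[:2,3]+=np.array(e)-s['ee_pos'][:2];c['pose']=P
    im=cv2.imread(f'pics/{f}.png')
    m=cv2.inRange(cv2.cvtColor(im,cv2.COLOR_BGR2HSV),(3,150,90),(20,255,255))
    for r in (215,230):
        xs=np.where(m[r,180:380])[0]+180;L=xs[xs<270];Rr=xs[xs>290]
        print(f,r,[round(float(yb@(atz(c,(u,r),.0695)[:2]-[.573,.0605]))*1000,1) for u in (L.min()-.5,L.max()+.5,Rr.min()-.5,Rr.max()+.5)])
im=cv2.imread('pics/wrist4.png');cv2.imwrite('pics/crop4.png',cv2.resize(im[150:300,150:400],None,fx=3,fy=3,interpolation=cv2.INTER_CUBIC))
E
```

```text
wrist2 215 [41.2, 28.3, -28.6, -41.5]
wrist2 230 [41.2, 28.7, -29.0, -41.5]
wrist3 215 [41.4, 37.5, -25.8, -41.3]
wrist3 230 [41.2, 37.3, -25.7, -41.4]
wrist4 215 [41.6, 33.2, -34.7, -41.1]
wrist4 230 [41.0, 33.1, -34.4, -41.6]
wrist5 215 [41.2, 33.5, -31.1, -41.5]
wrist5 230 [41.1, 33.9, -31.6, -41.5]
```

View pics/crop4.png

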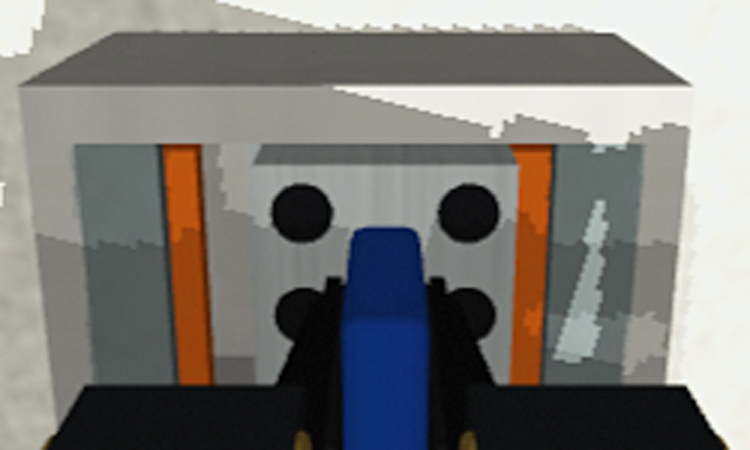

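The right jaw is about 2 mm less far back than the left, so I'll push right once more for margin, then re-centre.

```bash
python3 -m inch '[[[0.0015,0,0],[0,0,0]],[[0.003,0,0],[0,0,0]],[[0.0045,0,0],[0,0,0]],[[0.0055,0,0],[0,0,0]],[[0.0065,0,0],[0,0,0]],[[0.0073,0,0],[0,0,0]],[[0.008,0,0],[0,0,0]],[[0.0085,0,0],[0,0,0]],[[0.0085,0,0],[0,0,0]],[[0.0085,0,0],[0,0,0]]]'
python3 -m inch '[[[-0.0015,0,0],[0,0,0]],[[-0.003,0,0],[0,0,0]],[[-0.0045,0,0],[0,0,0]],[[-0.006,0,0],[0,0,0]],[[-0.0075,0,0],[0,0,0]],[[-0.0085,0,0],[0,0,0]],[[-0.0085,0,0],[0,0,0]],[[-0.0085,0,0],[0,0,0]]]'
python3 - <<'E'
from h import *
yb=np.array([-.2454,.9694])
c=get_calibration('wrist');im=save('wrist','wrist6.png')[:,:,::-1];s=state();print(s['ft_force'],s['ft_torque'],s['ee_pos'],s['width']*95.1)
m=cv2.inRange(cv2.cvtColor(im,cv2.COLOR_BGR2HSV),(3,150,90),(20,255,255))
for r in (205,215,225,235):
    xs=np.where(m[r,180:380])[0]+180;L=xs[xs<270];Rr=xs[xs>290]
    print(r,[round(float(yb@(atz(c,(u,r),.0695)[:2]-s['ee_pos'][:2]))*1000,1) for u in (L.min()-.5,L.max()+.5,Rr.min()-.5,Rr.max()+.5)])
cv2.imwrite('pics/crop6.png',cv2.resize(im[150:300,150:400],None,fx=3,fy=3,interpolation=cv2.INTER_CUBIC))
E
```

```text
t: 8.8
ee_pos: [0.575, 0.0525, 0.1732]
ee_rot: [0.789, -0.614, -0.0, -0.0]
ft_force: [-0.7, 4.4, -3.3]
width: 0.145
t: 9.6
ee_pos: [0.5731, 0.0605, 0.1733]
ee_rot: [0.789, -0.614, 0.0, -0.0]
ft_force: [0.2, 1.1, -4.9]
width: 0.144
[-0.6186114  -0.12969926 -4.65820692] [ 0.01358765  0.10861556 -0.04369511] [0.57306089 0.06049368 0.17326577] 13.677695290021132
205 [41.5, 33.8, -32.1, -41.7]
215 [41.3, 33.5, -32.4, -41.4]
225 [41.7, 33.8, -32.1, -41.2]
235 [41.4, 33.5, -32.4, -41.6]
```

View pics/crop6.png

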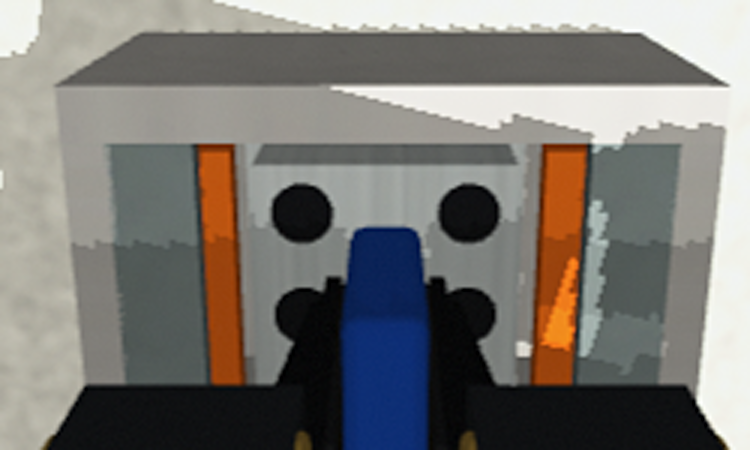

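The gap is now about 66 mm against the 62 mm foot, with its middle about 0.7 mm left of the tool. I'll lift gently first and watch the force.

```bash
python3 -m inch '[[[-0.0005,0,0],[0,0,0]],[[-0.0005,0,-0.001],[0,0,0]],[[-0.0005,0,-0.002],[0,0,0]],[[-0.0005,0,-0.003],[0,0,0]],[[-0.0005,0,-0.004],[0,0,0]],[[-0.0005,0,-0.005],[0,0,0]],[[-0.0005,0,-0.005],[0,0,0]]]'
python3 -c "
from h import *
s=state();print(s['ft_force'],s['ft_torque'],s['ee_pos'],s['width']*95.1)"
```

```text
t: 10.35
ee_pos: [0.5729, 0.061, 0.1784]
ee_rot: [0.789, -0.614, 0.0, -0.0]
ft_force: [0.5, -0.1, -4.9]
width: 0.144
[ 0.50038869 -0.09544453 -4.93416313] [-0.01930678  0.07388553  0.00648373] [0.57294393 0.06099504 0.17840995] 13.720417110416001
```

It has lifted 5 mm, past the 2 mm stop, with only its own weight on the wrist. I'll keep going straight up.

```bash
python3 -m inch '[[[0,0,-0.003],[0,0,0]],[[0,0,-0.006],[0,0,0]],[[0,0,-0.009],[0,0,0]],[[0,0,-0.012],[0,0,0]],[[0,0,-0.015],[0,0,0]],[[0,0,-0.018],[0,0,0]],[[0,0,-0.021],[0,0,0]],[[0,0,-0.024],[0,0,0]],[[0,0,-0.027],[0,0,0]],[[0,0,-0.03],[0,0,0]]]'
python3 -m inch '[[[0,0,-0.004],[0,0,0]],[[0,0,-0.008],[0,0,0]],[[0,0,-0.012],[0,0,0]],[[0,0,-0.016],[0,0,0]],[[0,0,-0.02],[0,0,0]],[[0,0,-0.023],[0,0,0]],[[0,0,-0.025],[0,0,0]],[[0,0,-0.026],[0,0,0]],[[0,0,-0.026],[0,0,0]],[[0,0,-0.026],[0,0,0]]]'
python3 - <<'E'
from h import *
for n in ['side','scene','wrist']:
    c=get_calibration(n);im=save(n,n+'9.png')
    for p in spot_point(n,'block')[:2]+spot_point(n,'block_grip')[:1]: print(n,np.round(p['uv']),p['conf'])
    b=[.5729,.061]; print('expect block',proj(c,b+[.101]),'grip',proj(c,b+[.175]))
s=state();print(s['ft_force'],s['ft_torque'],s['ee_pos'],s['qd'].round(4),s['width']*95.1)
a=cv2.imread('pics/side9.png')[120:290,170:390];b=cv2.imread('pics/scene9.png')[120:270,200:360]
cv2.imwrite('pics/c9a.png',cv2.resize(a,None,fx=3.4,fy=3.4));cv2.imwrite('pics/c9b.png',cv2.resize(b,None,fx=4,fy=4))
E
```

```text
t: 11.35
ee_pos: [0.5729, 0.061, 0.2085]
ee_rot: [0.789, -0.614, 0.0, -0.0]
ft_force: [0.3, 0.1, -4.9]
width: 0.144
t: 12.35
ee_pos: [0.5729, 0.061, 0.2341]
ee_rot: [0.789, -0.614, -0.0, 0.0]
ft_force: [-0.3, 0.5, -4.3]
width: 0.146
side [273. 198.] 0.59
side [272. 243.] 0.37
side [273. 163.] 0.64
expect block [np.float64(272.6741150861887), np.float64(198.99264292196085)] grip [np.float64(271.87655813357946), np.float64(165.61715787798866)]
scene [279. 212.] 0.98
scene [281. 179.] 0.56
expect block [np.float64(280.27032778128313), np.float64(208.96011430760552)] grip [np.float64(280.44564643592014), np.float64(179.79448202600366)]
wrist [279. 225.] 0.76
wrist [278. 279.] 0.68
expect block [np.float64(279.99181759144096), np.float64(226.75030647427366)] grip [np.float64(280.8714522648848), np.float64(275.2708528755634)]
[ 0.12046443  0.55453201 -5.42367763] [ 0.07601554  0.11680022 -0.0118209 ] [0.5728815  0.06099776 0.23422482] [-0.0017  0.0005 -0.0005  0.0012 -0.0014  0.    ] 14.29787885007488
```

View pics/c9a.png

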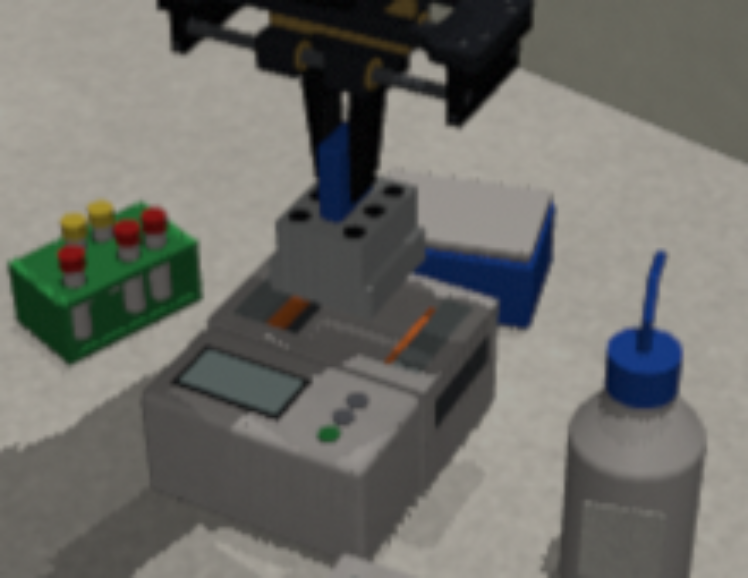

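View pics/c9b.png

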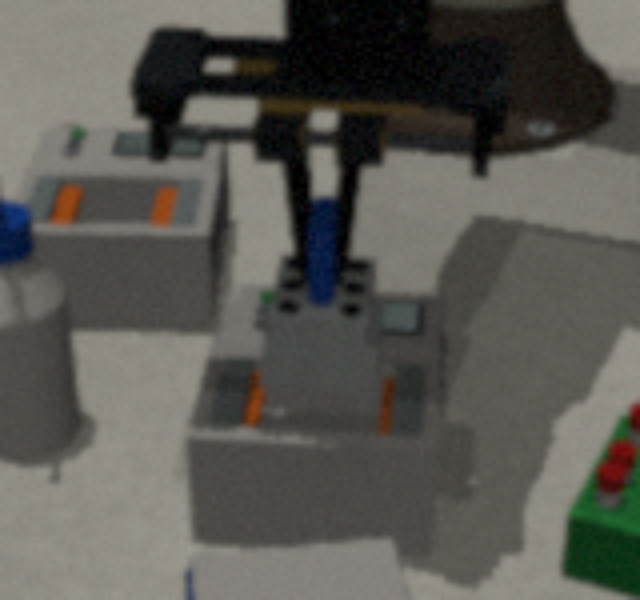

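View pics/wrist9.png

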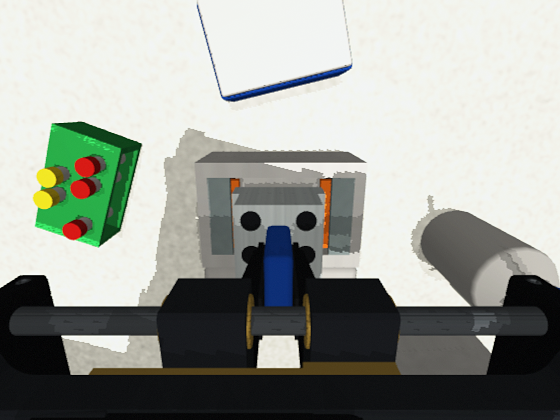

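The side view shows the block hanging level and clear above the well, with its underside near (273,198) where about 25 mm above the rim should fall. The bystanders are where they were, and the arm is still. Handing in.

```bash
python3 -c "
from h import *
print(hand_in())"
```

```text
the job is handed in; nothing more can be done
None
```

The block came free. It is held level and still in the gripper, with its underside about 25 mm above the well's rim. I handed the job in at about 12.5 s, against the 48 s limit.

**What I did:** I chose the heater farther from the base, the one holding the block, and took the grip with 45 N. I pushed the block about 7 mm left, then about 7 mm right. In the pictures the right jaw had gone back less than the left, so I pushed right again, to about 8 mm. That left a gap of about 66 mm for the 62 mm foot. I then re-centred the block and lifted it straight up 61 mm.

**Last checks:**
- **Lift:** the wrist carried only the block's weight, about 5 N, with no snag on the jaws.
- **Arm:** it was still, with 14 mm between the fingers, which matches the grip's thickness.
- **Bystanders:** the rack, wash bottle and tip box look where they were. I judged this by eye and did not measure them again.
- **Block position:** the side and wrist cameras agreed with the expected position to within about 4 pixels. The scene camera put the block's underside about 3 pixels low, though its grip point matched. The 25 mm is worked out from how far the arm rose, not measured directly.

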